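# Feed a slide and poise the pipettor over its ring

## Task

Press the slide dispenser's lever right down to its stop and let it spring back up, so that a fresh slide is left lying on the dispenser's tray. Then lift the slimmer of the two pipettors out of the stand, carry it upright and clear over the vials, and finish while still holding it with its tip hovering about 5 mm above the centre of the ring on that slide, upright and still, never touching the slide. Leave the vials, the stain bottle and the thicker pipettor where they stand.

Things in the scene. Friction and masses are not known exactly. Their poses are not given: they have to be found in the camera images.
- dispenser: Slide dispenser, fixed to the bench: white base with a dark metal slideway, 150 mm (x) by 104 mm (y), a magazine tower with a stack of glass slides in its middle, 93 mm high. Origin: centre of the underside, on the bench. Slides leave it towards its own -x, onto the open tray in front of the tower (tray surface 20 mm above the bench, from x = -18 to -65 mm). The lever is outside its +y flank.
- lever_grip (a point): Centre of the black cylindrical grip at the free end of the dispenser's lever: 40 mm long along the dispenser's y, 18 mm across. At rest it is 91 mm above the bench, on the robot's side of the pivot. The pivot axis runs along the dispenser's y, through x = +12 mm, z = 36 mm in the dispenser's frame; the grip centre circles it at 85 mm radius and at y = 84 mm, forwards and down, ending 25 mm above the bench. It takes 3 N at first and about 5 N at the stop.
- lever (a joint): Angle of the lever: 0 at rest (40 degrees above level), grows as it is pressed down, 0.83 at its stop. A spring returns it to 0 within about a second when it is let go. Pressing it pushes one slide 42 mm out of the tower.
- slide_ring (a point): Centre of the white printed ring (16 mm across) on the upper face of the glass slide that will be fed (76 x 26 x 3 mm, its long side along the dispenser's y, white band at one end). At the start it lies in the tower under the stack; after a full stroke its upper face lies on the tray 23 mm above the bench, the ring centre about 41 mm in front of the tower's middle.
- stand: White pipettor stand, fixed: 182 x 78 mm foot, top plate 170 x 62 mm with its upper face 100 mm above the bench and two holes of 15.5 mm, 45 mm to either side of the middle along its own x. Origin: centre of the underside.
- pipettor_grip (a point): Where to grip the slim pipettor: the middle of its grey round handle, 22 mm in diameter, 56 mm long, 110 mm above its tip. It hangs upright by its handle's lower end in one of the two holes of the stand (which one varies) and lifts straight out; at the start this point is 134 mm above the bench. Handle runs from 34 mm below to 22 mm above this point; a thin plunger with a button goes on to 38 mm above it. It weighs 50 to 85 g. Local z points up along it.
- pipettor_tip (a point): The end of the slim pipettor's tapered tip (2.4 mm across there), 110 mm below its grip point on its axis. To come out of the stand it has to rise 76 mm.
- wide_pipettor_mid (a point): Middle of the handle of the other, thicker pipettor (31 mm in diameter, 178 mm long, button 54 mm above this point), in the other hole of the stand. To be left there.
- rack: White rack for ten vials, fixed, 66 x 160 x 43 mm, between the stand and the dispenser. Origin: centre of the underside.
- vial_1: One of four loose glass vials standing in the rack, 18 mm in diameter, 65 mm tall, tops 68 mm above the bench. Origin: centre of the underside.
- vial_2: Like vial_1.
- vial_3: Like vial_1.
- vial_4: Like vial_1.
- stain_bottle: Loose dropper bottle, 31 mm in diameter, 84 mm tall, standing on the bench beyond the rack. Origin: centre of the underside.
Things that resemble listed ones, but are neither listed nor needed, are in the scene too. Leave any blue look-alike of the part that bears pipettor_grip alone.

How it is judged:
By the outcome, as a careful person would: the job done as asked, in the order asked, and still so for the second after the job is handed in, while the arm keeps its last pose, push and grip.
It also fails if it takes over 64 s, if anything falls off the work surface, if the arm or the gripper's body presses on something with over 40 N, if the wrist force passes 120 N, or if a joint passes its speed limit or range.

## Robot

A 6-joint arm with a two-finger parallel gripper is mounted at the origin on a cart in front of the work surface, level with it; the furniture and walls round the work are solid. World frame = base frame: x ahead of the robot, y to its left, z up, the work surface at z = 0. Lengths are in mm, angles in rad, forces in N, time in s.
With the tool pointing down it reaches from about 400 to 925 mm from the base axis. Payload 12.5 kg.
Tool frame: the origin (TCP) lies at the centre of the arm's flange, where the gripper is bolted on; the fingertips stand 190 mm ahead of it and the grasp point (between the pads) lies 171 mm ahead of it; z points along the fingers, y is the direction in which the jaws open and shut (so a half turn about z gives the same grasp; the last joint's range is limited). The gripper opens to 95 mm and grips with 3 to 60 N. Pads are 20 mm wide; open, the fingers measure 119 mm over their backs; the gripper's body (75 mm by 180 mm) begins 59 mm behind the grasp point.
Start: joints at [-1.306, 0.491, 1.559, -0, 1.092, -0.106], TCP at [226.495, -582.516, 404.761] pointing down, gripper open.
Joint ranges: [-3.1, 3.1], [-0.84, 2.19], [0.05, 2.79], [-1.13, 4.28], [0.06, 2.93], [-2.69, 2.69]. Speed limits (rad/s): [2.22, 2.22, 2.79, 3.14, 3.14, 3.14].

## Interface

Orientations are given as [roll, pitch, yaw] about the fixed x, y, z axes, in that order (R = Rz(yaw) Ry(pitch) Rx(roll)).
In Python, from cell import env gives the robot as it stands.
- The arm moves only by the shell command python3 -m pendant 'ROWS'. ROWS is JSON, a list of rows, each an object of numbers: "x", "y", "z": the shift along the tool's x, y, z in units of 150 mm (1.0 is 150 mm); "rx", "ry", "rz": the turn, a rotation vector about the tool's x, y, z in units of 45 degrees (1.0 is 45 degrees); "jaw": the opening, from 0 (shut) to 1 (fully open). In form: [{"x": .., "y": .., "z": .., "rx": .., "ry": .., "rz": .., "jaw": ..}, ...]. A call has 1 to 10 rows; each row is the pose to reach, as a shift and turn from the pose commanded when the call began, along the tool's axes at that moment; what a row does not reach only later rows make up. A row lasts 1/8 s, in which the tool goes at most 62.5 mm and 10.7 degrees, less where a joint would pass 70% of its speed; a pose out of reach is approached as far as the arm can. A call with a number of a shift or a turn outside -1 to 1 is refused whole. A call with a gripper value outside its range is refused whole. The fingers move at their own pace and stop on an object; the grip force is fixed at half the most. Time passes only in rows, so rows that repeat a pose let the fingers close. It gives the time, the measured TCP pose, the force and the opening at its end, in the units of the state.
- env.state(): the state, without advancing time (a new reading comes with each control period).
- env.read_camera(name): name is "scene" or "top"; returns a dict with "img" (384x512x3 uint8, red, green, blue), "fx", "fy", "cx", "cy" (pixels), "rvec" (rotation vector, rad) and "tvec" (3), from world to camera coordinates, as OpenCV has them. Camera axes: x right, y down, z forward; pixel columns grow to the right and rows downward; lengths in mm; the calibration is good to about 2 mm. A picture is of the moment at which its call begins. There is no depth.
- env.job_done(): hands the job in, once; it reports no verdict.
The state is a dict: "t": time; "joints": joint angles; "qvel": joint speeds; "tau": joint torques, N m; "eef_pos": TCP position; "tcp_rot": TCP orientation; "ft_force": force on the tool from outside, world axes, zero at the start; "moment": the same for the moment, N m; "opening": opening from 0.0 (shut) to 1.0 (fully open).
Only numpy, scipy, OpenCV 4.12 (cv2) and the standard library are available. Lean on these libraries where they do the work, as an engineer would, in place of code of your own. Each camera call takes 0.05 s, during which the arm holds its last target.

## Working session

There is one attempt and no reset: what is moved stays moved. The work goes in short steps, Python scripts to look and compute and a shell command to move; the robot and the scene stay as the last step left them, time stands still between calls to the robot, and variables do not carry over. Pictures are saved under pics/ and viewed, and the job is handed in when it is done.

```bash
ls; mkdir -p pics; cat > h.py <<'E'
import numpy as np, cv2
from cell import env
def cam(n):
    c=env.read_camera(n); 
    c['K']=np.array([[c['fx'],0,c['cx']],[0,c['fy'],c['cy']],[0,0,1.]])
    c['R']=cv2.Rodrigues(np.array(c['rvec'],float))[0]; c['t']=np.array(c['tvec'],float); return c
def ray(c,u,v):
    d=c['R'].T@np.array([(u-c['cx'])/c['fx'],(v-c['cy'])/c['fy'],1.]); o=-c['R'].T@c['t']; return o,d/np.linalg.norm(d)
def plane(c,u,v,z):
    o,d=ray(c,u,v); return o+d*(z-o[2])/d[2]
def tri(c1,p1,c2,p2):
    o1,d1=ray(c1,*p1);o2,d2=ray(c2,*p2)
    s=np.linalg.lstsq(np.stack([d1,-d2],1),o2-o1,rcond=None)[0]
    a=o1+s[0]*d1;b=o2+s[1]*d2; return (a+b)/2,np.linalg.norm(a-b)
def proj(c,p):
    q=c['K']@(c['R']@np.array(p,float)+c['t']); return q[:2]/q[2]
def save(name,img,crop=None,s=1):
    if crop: x0,y0,x1,y1=crop; img=img[y0:y1,x0:x1]
    cv2.imwrite('pics/'+name,cv2.resize(img[:,:,::-1],None,fx=s,fy=s,interpolation=cv2.INTER_CUBIC))
E
python3 - <<'E'
from h import *
for n in ('scene','top'):
    c=cam(n); save(n+'0.png',c['img'],s=1.5); o=-c['R'].T@c['t']; print(n,o.round(0),c['R'].round(2).tolist(),c['fx'],c['cx'],c['cy'])
print(env.state())
E
```

```text
pics
scene [257. 533. 860.] [[-0.89, -0.46, 0.01], [-0.36, 0.68, -0.63], [0.29, -0.56, -0.77]] 417.6192692905383 258.56530279264445 191.1284068780952
top [ 417.    6. 1136.] [[0.01, -1.0, 0.01], [-0.99, -0.01, -0.12], [0.12, -0.01, -0.99]] 400.44604432909557 257.1601590829264 189.15077116945133
{'t': 0.1, 'joints': array([-1.30556855e+00,  4.91493085e-01,  1.55941205e+00,  9.64470431e-06,
        1.09172804e+00, -1.05618321e-01]), 'qvel': array([ 0.0008237 , -0.00205156, -0.00267123, -0.00055946, -0.00176776,
        0.00067384]), 'tau': array([ 1.43677247e-03, -6.13623619e+01, -2.58607006e+01,  6.93703140e-02,
        4.70126700e-02, -5.35032882e-05]), 'eef_pos': array([ 226.50389284, -582.47251353,  404.2158312 ]), 'tcp_rot': array([-3.14055883e+00, -1.18200699e-04,  3.70841590e-01]), 'ft_force': array([-0.3711362 ,  0.51902481,  0.28723251]), 'moment': array([0.03982313, 0.00629638, 0.00185888]), 'opening': 1.0027350248463176}
```

View pics/scene0.png

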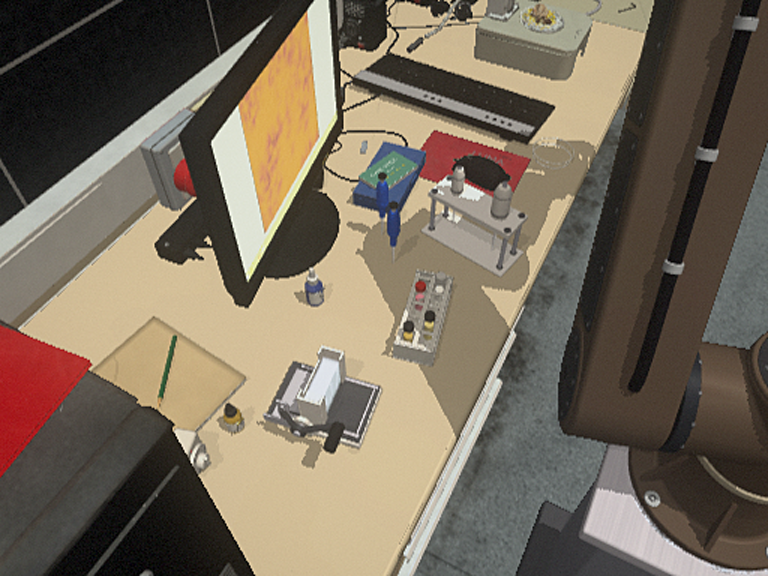

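View pics/top0.png

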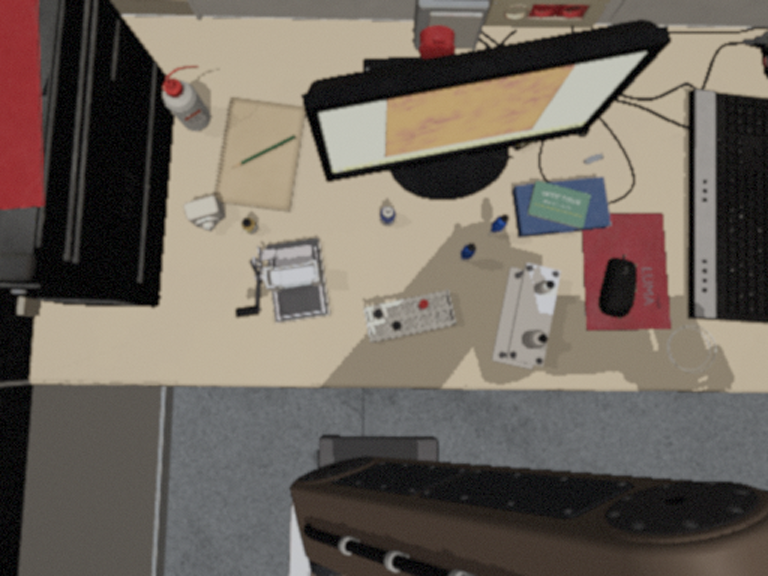

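The top view (768-px pictures) shows the dispenser at about (295,278), with the lever grip at (247,311). The rack is at (410,315) and the stand at (527,315). There are two grey pipettors in the stand, at (545,287) and (537,338), and two blue look-alikes at (468,250) and (500,222). I'll take close crops next.

```bash
python3 - <<'E'
from h import *
s=cam('scene');t=cam('top')
save('s_stand.png',s['img'],(225,80,365,190),5.5)
save('t_stand.png',t['img'],(290,130,390,250),5)
save('s_disp.png',s['img'],(165,220,265,315),6)
save('t_disp.png',t['img'],(145,145,235,225),7)
E
```

```text
(no output)
```

View pics/s_stand.png

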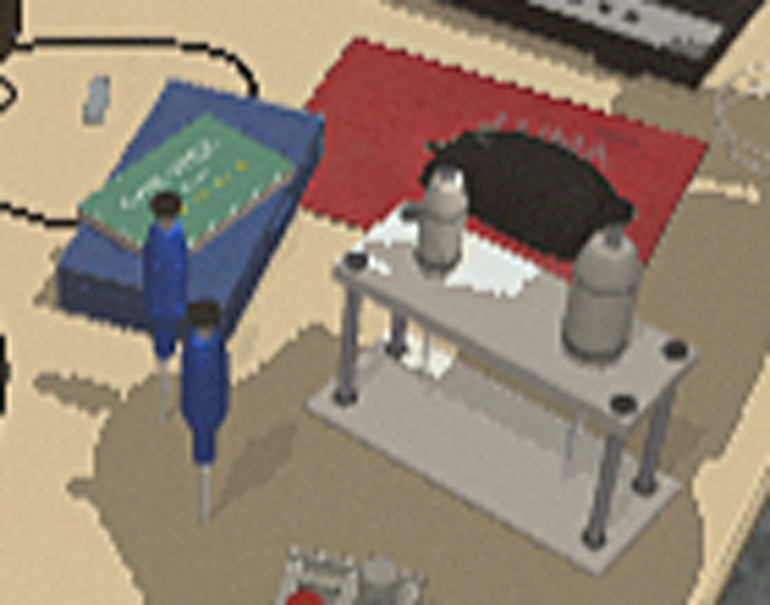

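View pics/t_stand.png

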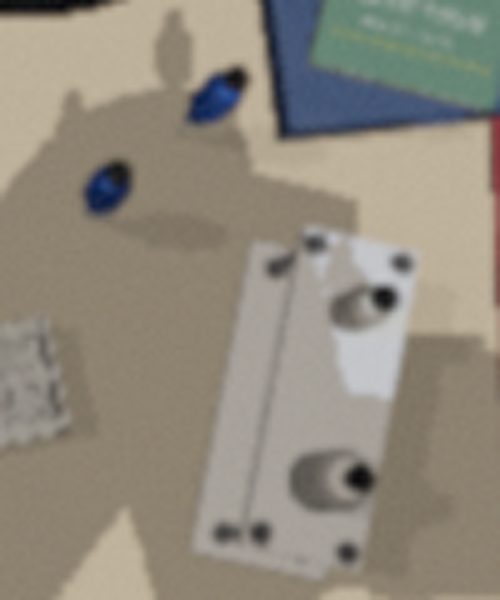

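View pics/s_disp.png

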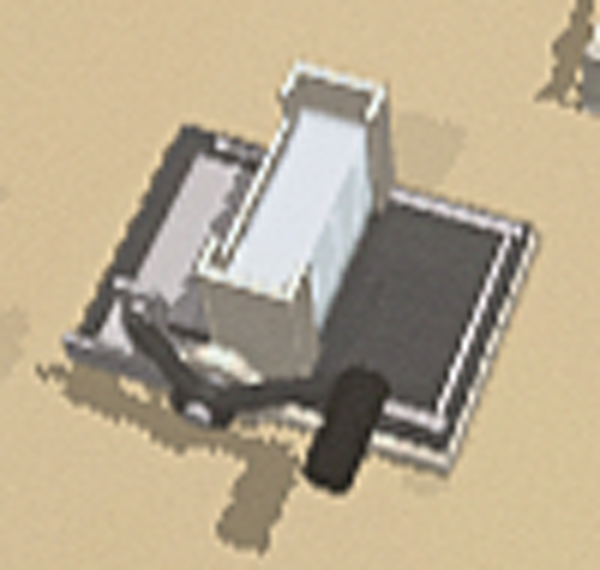

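View pics/t_disp.png

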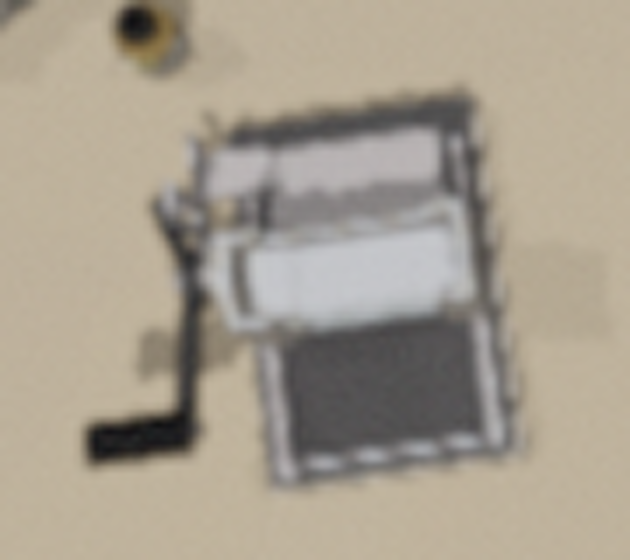

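```bash
python3 - <<'E'
from h import *
s=cam('scene');t=cam('top')
# lever grip: dark blob
def blob(c,box,thr,name):
    x0,y0,x1,y1=box; m=(c['img'][y0:y1,x0:x1].max(2)<thr).astype(np.uint8)
    n,l,st,ce=cv2.connectedComponentsWithStats(m)
    for i in range(1,n):
        if st[i,4]>8: 
            pts=np.argwhere(l==i)[:,::-1].astype(np.float32); r=cv2.minAreaRect(pts)
            print(name,st[i,4],ce[i]+[x0,y0],'rect',np.array(r[0])+[x0,y0],r[1:])
blob(t,(153,200,176,214),40,'t')
blob(s,(210,275,235,305),38,'s')
g=tri(s,(222.8,291.7),t,(145+142/7,145+438/7)); print('grip',g, plane(t,145+142/7,145+438/7,91),plane(s,222.8,291.7,91))
# base corners (top) z~12 guess at rails ; scene lower outline z 0..
for n,p in dict(nr=(505,450),nl=(272,482),fr=(470,98),fl=(200,140)).items():
    print(n,plane(t,145+p[0]/7,145+p[1]/7,20)[:2].round(1))
for n,p in dict(nr=(450,468),fr=(537,235),fl=(190,128),nl=(68,350)).items():
    print('s',n,plane(s,165+p[0]/6,220+p[1]/6,10)[:2].round(1))
# slim button, z 172
b=tri(s,(225+449/5.5,80+175/5.5),t,(290+383/5,130+298/5)); print('btn',b, plane(t,290+383/5,130+298/5,172),plane(s,225+449/5.5,80+175/5.5,172))
print('slim base', plane(s,225+440/5.5,80+268/5.5,100), 'top base',plane(t,290+340/5,130+312/5,100))
b=tri(s,(225+615/5.5,80+235/5.5),t,(290+359/5,130+479/5)); print('wide btn',b)
print('plate corners top', [plane(t,290+p[0]/5,130+p[1]/5,100)[:2].round(1).tolist() for p in ((303,228),(418,246),(358,570),(243,550))])
print('plate corners sc', [plane(s,225+p[0]/5.5,80+p[1]/5.5,100)[:2].round(1).tolist() for p in ((410,203),(695,355),(627,425),(335,275))])
E
```

```text
t 48 [164.41666667 206.85416667] rect [164.64864922 206.89189243] ((3.6167776584625244, 13.480716705322266), 80.53767395019531)
grip (array([487.42965161, 233.01768801,  87.69512796]), np.float64(0.27949455224755304)) [487.3370508  232.35518429  91.        ] [486.30832686 234.25707756  91.        ]
nr [489.3 103.5]
nl [475.3 195.6]
fr [631.4 121. ]
fl [612.5 229.2]
s nr [469.8 198.2]
s fr [486.9  98.5]
s fl [632.1 119.8]
s nl [619.3 223.3]
btn (array([ 533.58264431, -277.99083802,  151.50333536]), np.float64(2.262518663212667)) [ 532.21061801 -271.75789969  172.        ] [ 524.51777864 -254.85095784  172.        ]
slim base [ 528.86633406 -271.24368491  100.        ] top base [ 533.15128413 -269.8081649   100.        ]
wide btn (array([ 444.51042666, -260.56726453,  164.3633167 ]), np.float64(0.02205782138179202))
plate corners top [[577.2, -251.1], [568.6, -311.5], [399.7, -276.9], [409.2, -217.6]]
plate corners sc [[561.3, -308.3], [398.4, -272.0], [410.6, -213.9], [572.0, -242.7]]
```

```bash
python3 - <<'E'
from h import *
s=cam('scene');t=cam('top')
for z in (100,134,156,172):
    p=(530,-270,z); print(z,(proj(s,p)-[225,80])*5.5,(proj(t,p)-[290,130])*5)
save('s_slim.png',s['img'],(285,95,335,150),11)
save('t_slim.png',t['img'],(345,175,385,215),14)
E
```

```text
100 [436.84545963 268.79245525] [340.46718932 318.00474019]
134 [443.38720211 215.34574433] [358.20522509 310.93960166]
156 [447.79055803 179.36987221] [370.32767999 306.11117395]
172 [451.08153012 152.48229076] [379.48564141 302.46351719]
```

View pics/s_slim.png

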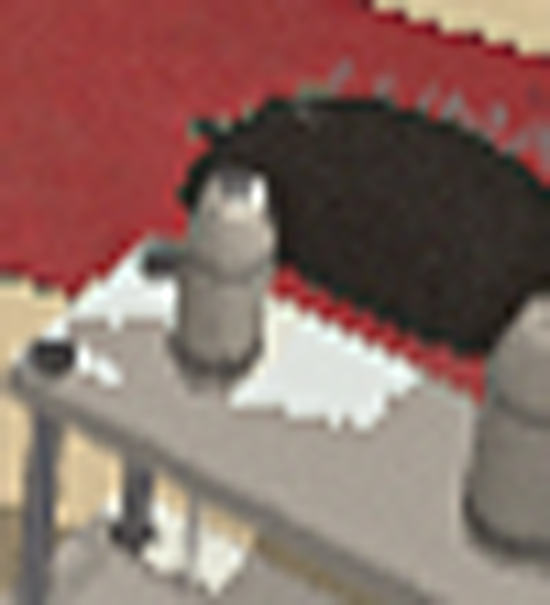

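View pics/t_slim.png

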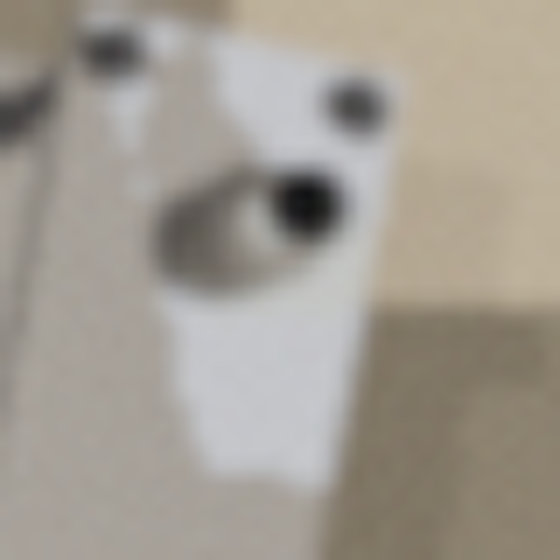

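Candidates for the slim pipettor, in top-picture pixels:
- **Grey, far hole (545,287):** about 22 mm across. This is the choice.
- **Grey, near hole (537,338):** about 31 mm across, so it is the thick one.
- **Two blue ones (468,250) and (500,222):** free-standing look-alikes, to be left alone.

The close crop shows the choice is the narrower grey one, with its axis at about (530.5,-270.5). A small hook sticks out towards +x, so the jaws should close along y. The dispenser is at about (552,159) with yaw 0.15. That predicts the lever grip at (487,235,91), and I measured (487,233,88).

```bash
cat >> h.py <<'E'
def to(p,yaw=None):
    "units from measured pose to TCP target"
    st=env.state(); from scipy.spatial.transform import Rotation as Ro
    R=Ro.from_euler('xyz',st['tcp_rot']); d=R.inv().apply(np.array(p)-st['eef_pos'])/150
    out=[d.round(4).tolist()]
    if yaw is not None:
        T=Ro.from_euler('xyz',[np.pi,0,yaw]); out.append((np.degrees((R.inv()*T).as_rotvec())/45).round(4).tolist())
    return out
E
python3 - <<'E'
from h import *
t=cam('top'); print(plane(t,107,203,0),plane(t,113,47,0))
print(to((330,-470,440),0.15))
E
```

```text
[504.22080091 417.09049898   0.        ] [968.03506301 425.28745885   0.        ]
[[0.915, -0.4491, -0.2352], [0.0, 0.0, 0.2812]]
```

```bash
python3 -m pendant '[{"x":0.3,"y":-0.15,"z":-0.24,"rz":0.1},{"x":0.6,"y":-0.3,"z":-0.24,"rz":0.2},{"x":0.91,"y":-0.45,"z":-0.24,"rz":0.28},{"x":0.91,"y":-0.45,"z":-0.24,"rz":0.28},{"x":0.91,"y":-0.45,"z":-0.24,"rz":0.28}]'; python3 - <<'E'
from h import *
print(to((440,-340,440),0.15))
E
```

```text
[[1.9125, -0.9911, -0.2352], [0.0, 0.0, 0.2812]]invalid input
```

```bash
python3 -m pendant '[{"x":0.3,"y":-0.15,"z":-0.24,"rx":0,"ry":0,"rz":0.1,"jaw":0},{"x":0.6,"y":-0.3,"z":-0.24,"rx":0,"ry":0,"rz":0.2,"jaw":0},{"x":0.91,"y":-0.45,"z":-0.24,"rx":0,"ry":0,"rz":0.28,"jaw":0},{"x":0.91,"y":-0.45,"z":-0.24,"rx":0,"ry":0,"rz":0.28,"jaw":0},{"x":0.91,"y":-0.45,"z":-0.24,"rx":0,"ry":0,"rz":0.28,"jaw":0}]'; python3 - <<'E'
from h import *
print(to((440,-340,440),0.15))
E
```

```text
t: 1.08
eef_pos: [329.2, -470.4, 440.9]
tcp_rot: [3.141, 0.0, 0.152]
ft_force: [0.4, -0.1, -0.3]
opening: 0.532
[[0.8619, -0.7474, 0.0054], [0.0006, 0.0001, 0.0024]]
```

```bash

python3 -m pendant '[{"x":0.3,"y":-0.25,"z":0,"rx":0,"ry":0,"rz":0,"jaw":0},{"x":0.6,"y":-0.5,"z":0,"rx":0,"ry":0,"rz":0,"jaw":0},{"x":0.86,"y":-0.75,"z":0,"rx":0,"ry":0,"rz":0,"jaw":0}]'
python3 -m pendant '[{"x":0.13,"y":-0.33,"z":0,"rx":0,"ry":0,"rz":0,"jaw":0},{"x":0.26,"y":-0.66,"z":0,"rx":0,"ry":0,"rz":0,"jaw":0},{"x":0.4,"y":-0.98,"z":0,"rx":0,"ry":0,"rz":0,"jaw":0}]'
python3 -m pendant '[{"x":0.05,"y":-0.33,"z":0,"rx":0,"ry":0,"rz":0,"jaw":0},{"x":0.1,"y":-0.66,"z":0,"rx":0,"ry":0,"rz":0,"jaw":0},{"x":0.15,"y":-1.0,"z":0,"rx":0,"ry":0,"rz":0,"jaw":0}]'
python3 -m pendant '[{"x":0.05,"y":-0.33,"z":0,"rx":0,"ry":0,"rz":0,"jaw":0},{"x":0.1,"y":-0.66,"z":0,"rx":0,"ry":0,"rz":0,"jaw":0},{"x":0.15,"y":-1.0,"z":0,"rx":0,"ry":0,"rz":0,"jaw":0},{"x":0.15,"y":-1.0,"z":0,"rx":0,"ry":0,"rz":0,"jaw":0}]'
python3 - <<'E'
from h import *
c,s=np.cos(.15),np.sin(.15)
O=np.array([552,159.]); W=lambda x,y:(O+[x*c-y*s,x*s+y*c])
for a in (40,30,20,10,0,-7.5):
    r=np.radians(a); x=12-85*np.cos(r); z=36+85*np.sin(r); print(a,W(x,90).round(1),round(z+9+190,1))
x=12-85*np.cos(np.radians(40))
print(to((*W(x,90),330),0.15))
E
```

```text
t: 1.45
eef_pos: [440.3, -339.5, 440.6]
tcp_rot: [3.141, 0.0, 0.149]
ft_force: [-0.7, 0.7, 0.4]
opening: 0.215
t: 1.82
eef_pos: [477.1, -184.9, 440.6]
tcp_rot: [3.141, 0.0, 0.149]
ft_force: [1.1, -0.4, 0.4]
opening: 0.005
t: 2.2
eef_pos: [476.9, -33.2, 440.7]
tcp_rot: [3.141, -0.0, 0.149]
ft_force: [1.2, 0.1, -0.8]
opening: 0.006
t: 2.7
eef_pos: [476.8, 119.6, 440.6]
tcp_rot: [-3.142, -0.0, 0.154]
ft_force: [-0.2, 0.2, -0.7]
opening: 0.006
40 [486.  240.1] 289.6
30 [477.6 238.8] 277.5
20 [471.4 237.8] 264.1
10 [467.6 237.3] 249.8
0 [466.4 237.1] 235.0
-7.5 [467.1 237.2] 223.9
[[0.1837, -0.784, 0.7371], [-0.0, -0.0, 0.0047]]
```

```bash

python3 -m pendant '[{"x":0.06,"y":-0.26,"z":0.25,"rx":0,"ry":0,"rz":0,"jaw":0},{"x":0.12,"y":-0.52,"z":0.5,"rx":0,"ry":0,"rz":0,"jaw":0},{"x":0.16,"y":-0.78,"z":0.74,"rx":0,"ry":0,"rz":0,"jaw":0},{"x":0.16,"y":-0.78,"z":0.87,"rx":0,"ry":0,"rz":0,"jaw":0},{"x":0.16,"y":-0.78,"z":0.87,"rx":0,"ry":0,"rz":0,"jaw":0}]'
python3 - <<'E'
from h import *
s=cam('scene');t=cam('top')
a=s['img'][200:340,130:290]; b=t['img'][120:240,130:250]
save('pre.png',np.hstack([cv2.resize(a,None,fx=2.5,fy=2.5),cv2.resize(b,(350,350))]))
print(to((482,239.5,287)))
for p in ((482,239.5,287),(478,239,277.5),(471.4,237.8,264.1),(467.6,237.3,249.8),(466.4,237.1,235),(467,237,224),(467,237,219)): print(to(p))
E
```

```text
t: 3.32
eef_pos: [483.3, 236.2, 308.9]
tcp_rot: [3.141, 0.003, 0.15]
ft_force: [0.3, 0.7, 0.5]
opening: 0.007
[[-0.0064, -0.0227, 0.1582]]
[[-0.0064, -0.0227, 0.1582]]
[[-0.0333, -0.0234, 0.2215]]
[[-0.078, -0.022, 0.3108]]
[[-0.1036, -0.0225, 0.4061]]
[[-0.1118, -0.0224, 0.5048]]
[[-0.1079, -0.0212, 0.5781]]
[[-0.108, -0.0212, 0.6115]]
```

View pics/pre.png

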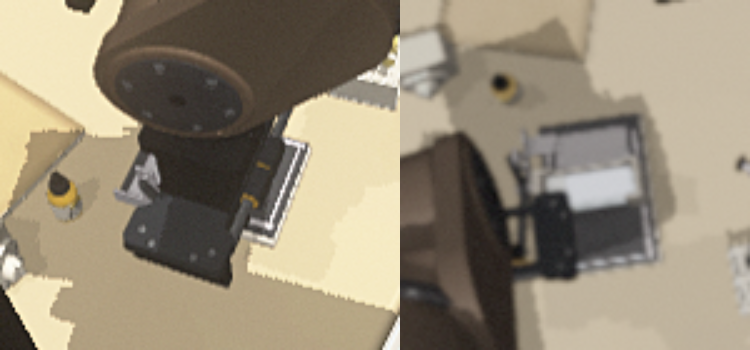

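The view is mostly hidden by the gripper, whose body lies along y. The tower, lever pivot and tray can still be seen under it. I'll press along the arc.

```bash

python3 -m pendant '[{"x":-0.01,"y":-0.02,"z":0.12,"rx":0,"ry":0,"rz":0,"jaw":0},{"x":-0.03,"y":-0.02,"z":0.21,"rx":0,"ry":0,"rz":0,"jaw":0},{"x":-0.05,"y":-0.02,"z":0.26,"rx":0,"ry":0,"rz":0,"jaw":0},{"x":-0.05,"y":-0.02,"z":0.26,"rx":0,"ry":0,"rz":0,"jaw":0}]'
python3 - <<'E'
from h import *
for p in ((471.4,237.8,264.1),(467.6,237.3,249.8),(466.4,237.1,235),(467,237,224),(467,237,218)): print(to(p))
E
```

```text
t: 3.92
eef_pos: [474.4, 238.4, 271.8]
tcp_rot: [3.141, 0.001, 0.15]
ft_force: [-4.7, -1.7, 5.0]
opening: 0.007
[[-0.0206, 0.0006, 0.0511]]
[[-0.046, 0.0, 0.1465]]
[[-0.054, 0.0001, 0.2452]]
[[-0.05, 0.0014, 0.3185]]
[[-0.0499, 0.0013, 0.3585]]
```

```bash

python3 -m pendant '[{"x":-0.02,"y":0,"z":0.05,"rx":0,"ry":0,"rz":0,"jaw":0},{"x":-0.035,"y":0,"z":0.1,"rx":0,"ry":0,"rz":0,"jaw":0},{"x":-0.046,"y":0,"z":0.15,"rx":0,"ry":0,"rz":0,"jaw":0},{"x":-0.052,"y":0,"z":0.2,"rx":0,"ry":0,"rz":0,"jaw":0},{"x":-0.054,"y":0,"z":0.25,"rx":0,"ry":0,"rz":0,"jaw":0},{"x":-0.054,"y":0,"z":0.28,"rx":0,"ry":0,"rz":0,"jaw":0},{"x":-0.052,"y":0,"z":0.3,"rx":0,"ry":0,"rz":0,"jaw":0},{"x":-0.052,"y":0,"z":0.3,"rx":0,"ry":0,"rz":0,"jaw":0}]'
python3 - <<'E'
from h import *
s=cam('scene');t=cam('top')
a=s['img'][200:340,130:290]; b=t['img'][120:240,130:250]
save('mid.png',np.hstack([cv2.resize(a,None,fx=2.5,fy=2.5),cv2.resize(b,(350,350))]))
E
```

```text
t: 4.92
eef_pos: [467.3, 237.8, 226.4]
tcp_rot: [3.141, -0.0, 0.151]
ft_force: [-2.0, -2.3, 4.4]
opening: 0.003
```

View pics/mid.png

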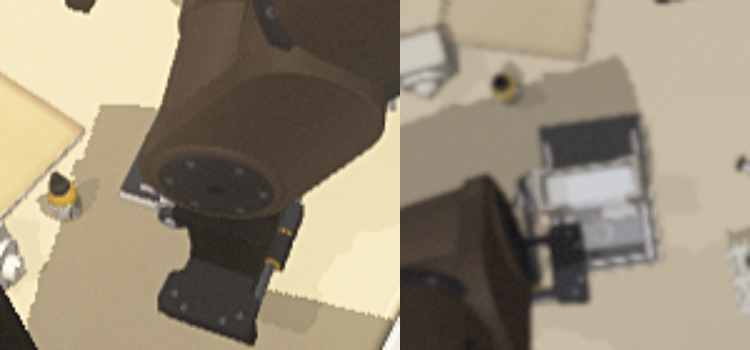

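The slide is out on the tray (right view, about (615,225)), with its ring visible. The last few mm go down to the stop.

```bash

python3 -m pendant '[{"x":0,"y":0,"z":0.01,"rx":0,"ry":0,"rz":0,"jaw":0},{"x":0,"y":0,"z":0.02,"rx":0,"ry":0,"rz":0,"jaw":0},{"x":0,"y":0,"z":0.02,"rx":0,"ry":0,"rz":0,"jaw":0}]'
python3 -m pendant '[{"x":0,"y":0,"z":0.01,"rx":0,"ry":0,"rz":0,"jaw":0},{"x":0,"y":0,"z":0.01,"rx":0,"ry":0,"rz":0,"jaw":0}]'
```

```text
t: 5.4
eef_pos: [467.3, 238.1, 223.7]
tcp_rot: [3.142, -0.001, 0.151]
ft_force: [-2.3, -5.8, 12.6]
opening: 0.005
t: 5.65
eef_pos: [467.3, 238.1, 223.0]
tcp_rot: [-3.142, -0.002, 0.151]
ft_force: [-4.3, -6.2, 23.5]
opening: 0.002
```

The force rose sharply to 23 N, and z stopped at the 223–224 predicted, so the lever is at its stop. I'll release along the arc.

```bash

python3 -m pendant '[{"x":0,"y":0,"z":-0.06,"rx":0,"ry":0,"rz":0,"jaw":0},{"x":0,"y":0,"z":-0.14,"rx":0,"ry":0,"rz":0,"jaw":0},{"x":0,"y":0,"z":-0.24,"rx":0,"ry":0,"rz":0,"jaw":0},{"x":0.03,"y":0,"z":-0.36,"rx":0,"ry":0,"rz":0,"jaw":0},{"x":0.06,"y":0,"z":-0.46,"rx":0,"ry":0,"rz":0,"jaw":0},{"x":0.06,"y":0,"z":-0.6,"rx":0,"ry":0,"rz":0,"jaw":0},{"x":0.06,"y":0,"z":-0.8,"rx":0,"ry":0,"rz":0,"jaw":0},{"x":0.06,"y":0,"z":-1,"rx":0,"ry":0,"rz":0,"jaw":0}]'
python3 -m pendant '[{"x":0,"y":0.3,"z":-0.2,"rx":0,"ry":0,"rz":0,"jaw":0},{"x":0,"y":0.6,"z":-0.45,"rx":0,"ry":0,"rz":0,"jaw":0},{"x":0,"y":1,"z":-0.45,"rx":0,"ry":0,"rz":0,"jaw":0}]'
python3 -m pendant '[{"x":0,"y":0.3,"z":0,"rx":0,"ry":0,"rz":0,"jaw":0.3},{"x":0,"y":0.7,"z":0,"rx":0,"ry":0,"rz":0,"jaw":0.5},{"x":0,"y":1,"z":0,"rx":0,"ry":0,"rz":0,"jaw":0.55}]'
python3 - <<'E'
from h import *
s=cam('scene');t=cam('top')
a=s['img'][200:340,130:290]; b=t['img'][120:240,130:250]
save('rel.png',np.hstack([cv2.resize(a,None,fx=2.5,fy=2.5),cv2.resize(b,(350,350))]))
E
```

```text
t: 6.65
eef_pos: [475.7, 239.5, 373.0]
tcp_rot: [-3.142, 0.0, 0.151]
ft_force: [-0.5, -0.1, -1.1]
opening: 0.002
t: 7.02
eef_pos: [498.2, 90.4, 442.3]
tcp_rot: [3.141, -0.005, 0.153]
ft_force: [1.5, -0.1, -0.3]
opening: 0.003
t: 7.4
eef_pos: [520.8, -59.1, 439.8]
tcp_rot: [3.142, -0.0, 0.15]
ft_force: [0.4, 0.3, 0.6]
opening: 0.265
```

View pics/rel.png

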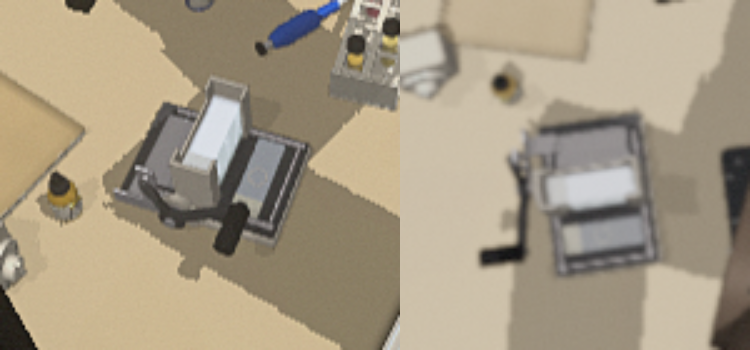

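The lever is up, and the slide lies on the tray at about (265,180) with its ring showing. However, a blue look-alike appears at (300,25) beside the rack, so I'll check the whole scene.

```bash

python3 - <<'E'
from h import *
s=cam('scene');t=cam('top')
save('s2.png',s['img'],s=1.5);save('t2.png',t['img'],s=1.5)
E
```

```text
(no output)
```

View pics/s2.png

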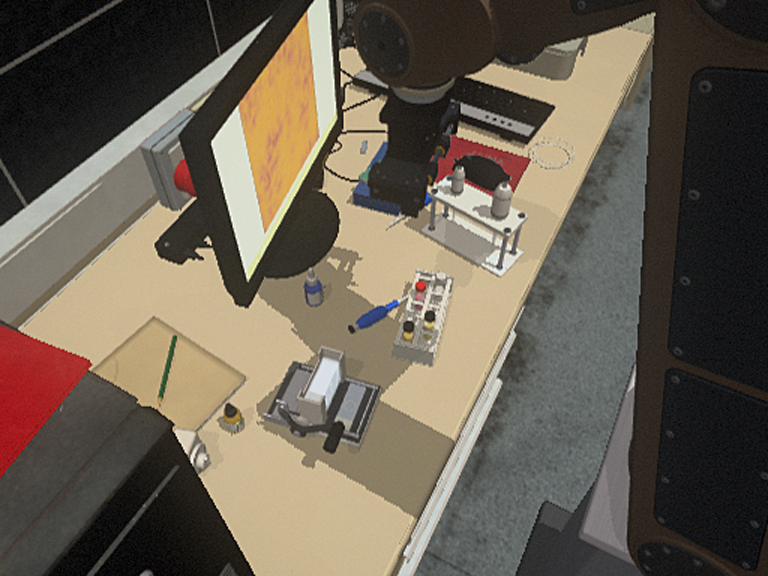

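View pics/t2.png

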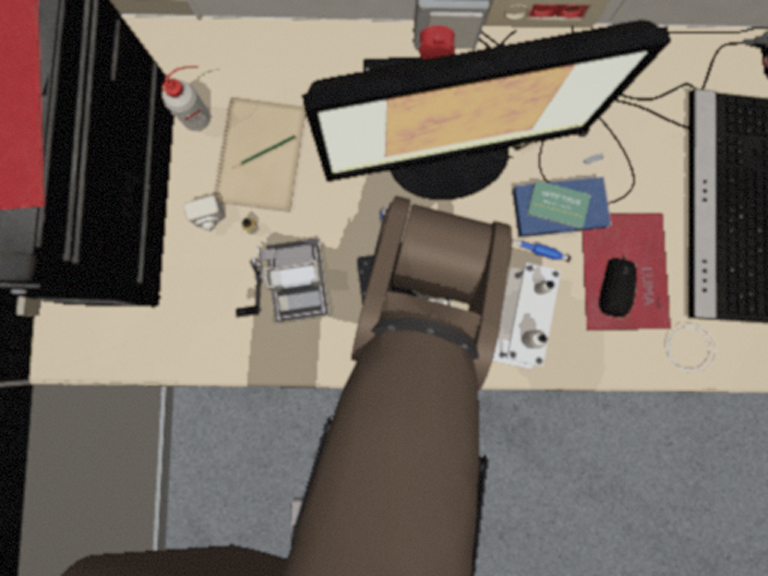

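Both blue look-alikes, which were balanced free on their tips, have toppled. One lies at scene (375,317) by the rack and the other at top (545,250). My path stayed well clear: fingertips about 250 mm up, 150 mm or more away, and no contact force at any time. The stand, vials, stain bottle and both grey pipettors are unchanged. I'll re-measure the slim pipettor and check its hook.

```bash

python3 - <<'E'
from h import *
s=cam('scene');t=cam('top')
a=cv2.resize(s['img'][95:150,285:335],None,fx=8,fy=8,interpolation=2); b=cv2.resize(t['img'][175:215,345:385],(392,440),interpolation=2)
save('slim2.png',np.hstack([a,b]))
for z in (100,134,156,172):
    p=(530.5,-270.5,z); print(z,(proj(s,p)-[285,95])*8,(proj(t,p)-[345,175])*[9.8,11]+[400,0])
for z in (100,134,156,172):
    p=(545,-270.5,z); print(z,(proj(s,p)-[285,95])*8,(proj(t,p)-[345,175])*[9.8,11]+[400,0])
E
```

```text
100 [154.63763984 269.60061602] [530.15515954 202.54477108]
134 [164.13057714 191.85723456] [564.98090447 186.93350697]
156 [170.5203337  139.52766939] [588.78128894 176.26455822]
172 [175.29584688 100.41811556] [606.76134913 168.20467411]
100 [115.06187334 255.89899033] [529.24195357 141.89482981]
134 [123.5701692  178.12248759] [563.97937072 124.28867288]
156 [129.29630229 125.77844436] [587.71724495 112.25747502]
172 [133.57539398  86.66217576] [605.64892646 103.16906187]
```

View pics/slim2.png

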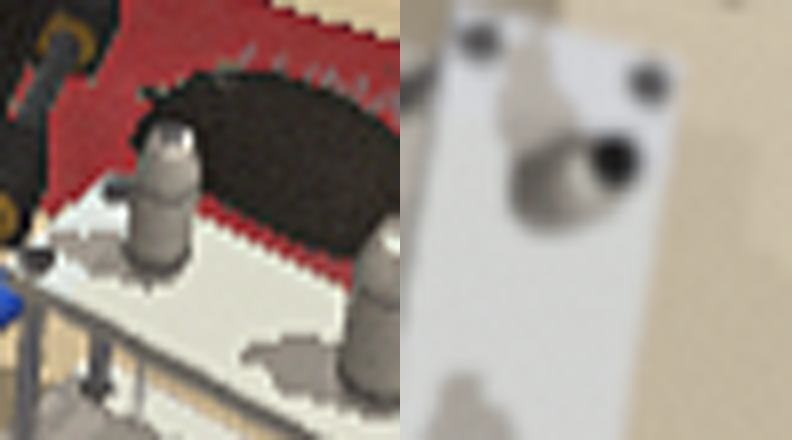

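That dark spot is the stand's far corner bolt, so there is no hook. The slim axis is confirmed within 2 mm, at about (531,-271). I'll move over it with the jaws half open.

```bash

python3 - <<'E'
from h import *
print(to((531.2,-271,400),0.15),to((531.2,-271,305)))
E
python3 -m pendant '[{"x":-0.03,"y":0.33,"z":0,"rx":0,"ry":0,"rz":0,"jaw":0.55},{"x":-0.08,"y":0.66,"z":0,"rx":0,"ry":0,"rz":0,"jaw":0.55},{"x":-0.14,"y":1,"z":0,"rx":0,"ry":0,"rz":0,"jaw":0.55}]'
python3 - <<'E'
from h import *
print(to((531.2,-271,400),0.15),to((531.2,-271,305)))
E
```

```text
[[-0.1471, 1.4253, 0.2626], [-0.0003, 0.0002, 0.0018]] [[-0.147, 1.4255, 0.8959]]
t: 8.07
eef_pos: [523.0, -208.5, 439.5]
tcp_rot: [3.142, -0.0, 0.153]
ft_force: [0.1, -0.4, -0.3]
opening: 0.551
[[-0.0098, 0.4203, 0.2637], [0.0001, -0.0004, 0.0043]] [[-0.01, 0.4202, 0.897]]
```

```bash

python3 -m pendant '[{"x":-0.01,"y":0.2,"z":0,"rx":0,"ry":0,"rz":0,"jaw":0.55},{"x":-0.01,"y":0.42,"z":0.1,"rx":0,"ry":0,"rz":0,"jaw":0.55},{"x":-0.01,"y":0.42,"z":0.2,"rx":0,"ry":0,"rz":0,"jaw":0.55},{"x":-0.01,"y":0.42,"z":0.2,"rx":0,"ry":0,"rz":0,"jaw":0.55}]'
python3 - <<'E'
from h import *
print(to((531.2,-271,305),.15))
E
```

```text
t: 8.57
eef_pos: [530.9, -269.7, 408.1]
tcp_rot: [-3.14, 0.002, 0.152]
ft_force: [0.3, -0.6, -0.2]
opening: 0.55
[[0.0019, 0.0103, 0.6876], [-0.0025, 0.0024, 0.0025]]
```

```bash

python3 -m pendant '[{"x":0,"y":0.008,"z":0.15,"rx":0,"ry":0,"rz":0,"jaw":0.55},{"x":0,"y":0.008,"z":0.3,"rx":0,"ry":0,"rz":0,"jaw":0.55},{"x":0,"y":0.008,"z":0.45,"rx":0,"ry":0,"rz":0,"jaw":0.55},{"x":0,"y":0.008,"z":0.6,"rx":0,"ry":0,"rz":0,"jaw":0.55},{"x":0,"y":0.008,"z":0.68,"rx":0,"ry":0,"rz":0,"jaw":0.55},{"x":0,"y":0.008,"z":0.68,"rx":0,"ry":0,"rz":0,"jaw":0.55}]'
python3 - <<'E'
from h import *
s=cam('scene');t=cam('top')
a=s['img'][60:170,260:380]; b=t['img'][150:260,320:400]
save('grab.png',np.hstack([cv2.resize(a,None,fx=3.5,fy=3.5),cv2.resize(b,None,fx=3.5,fy=3.5)]))
E
```

```text
t: 9.32
eef_pos: [531.2, -271.6, 307.2]
tcp_rot: [-3.141, 0.0, 0.152]
ft_force: [0.1, -0.4, 0.1]
opening: 0.549
```

View pics/grab.png

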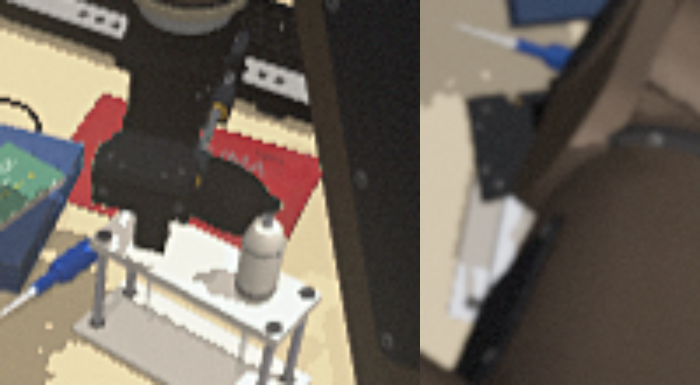

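The fingers straddle the far hole, at about (150,230). The thick pipettor at (262,255) stands clear. I'll close the jaws.

```bash

python3 -m pendant '[{"x":0,"y":0,"z":0,"rx":0,"ry":0,"rz":0,"jaw":0.4},{"x":0,"y":0,"z":0,"rx":0,"ry":0,"rz":0,"jaw":0.3},{"x":0,"y":0,"z":0,"rx":0,"ry":0,"rz":0,"jaw":0.1},{"x":0,"y":0,"z":0,"rx":0,"ry":0,"rz":0,"jaw":0},{"x":0,"y":0,"z":0,"rx":0,"ry":0,"rz":0,"jaw":0},{"x":0,"y":0,"z":0,"rx":0,"ry":0,"rz":0,"jaw":0},{"x":0,"y":0,"z":0,"rx":0,"ry":0,"rz":0,"jaw":0}]'
```

```text
t: 10.3
eef_pos: [531.0, -272.3, 307.4]
tcp_rot: [3.141, -0.0, 0.151]
ft_force: [-0.5, -1.3, 2.7]
opening: 0.227
```

```bash

python3 -m pendant '[{"x":0,"y":0,"z":-0.03,"rx":0,"ry":0,"rz":0,"jaw":0},{"x":0,"y":0,"z":-0.1,"rx":0,"ry":0,"rz":0,"jaw":0},{"x":0,"y":0,"z":-0.2,"rx":0,"ry":0,"rz":0,"jaw":0},{"x":0,"y":0,"z":-0.32,"rx":0,"ry":0,"rz":0,"jaw":0},{"x":0,"y":0,"z":-0.45,"rx":0,"ry":0,"rz":0,"jaw":0},{"x":0,"y":0,"z":-0.58,"rx":0,"ry":0,"rz":0,"jaw":0},{"x":0,"y":0,"z":-0.7,"rx":0,"ry":0,"rz":0,"jaw":0},{"x":0,"y":0,"z":-0.78,"rx":0,"ry":0,"rz":0,"jaw":0},{"x":0,"y":0,"z":-0.78,"rx":0,"ry":0,"rz":0,"jaw":0}]'
python3 - <<'E'
from h import *
s=cam('scene');t=cam('top')
a=s['img'][40:170,240:370]; b=t['img'][150:280,300:400]
save('lift.png',np.hstack([cv2.resize(a,None,fx=3.5,fy=3.5),cv2.resize(b,None,fx=3.2,fy=3.5)]))
E
```

```text
t: 11.42
eef_pos: [530.9, -272.1, 425.3]
tcp_rot: [3.141, -0.001, 0.151]
ft_force: [0.2, -0.0, -0.8]
opening: 0.223
```

View pics/lift.png

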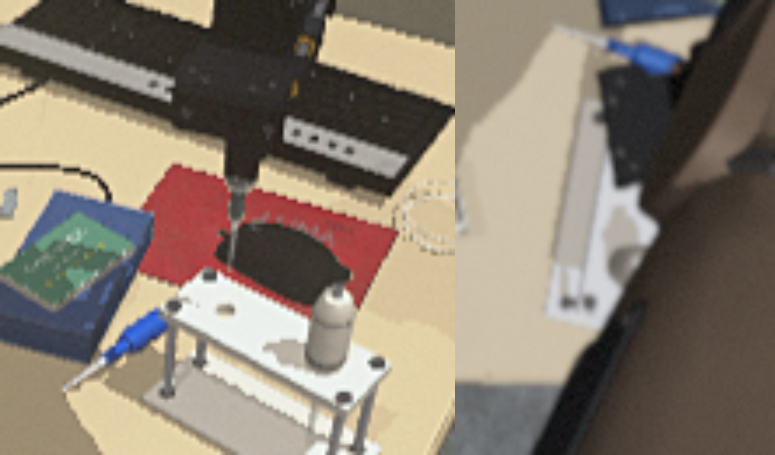

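The pipettor is out and upright: its tip is at (231,265), over the empty hole at (225,308), and the thick one still stands. Next I'll measure the ring, now unobstructed, and the tip's projection.

```bash

python3 - <<'E'
from h import *
s=cam('scene');t=cam('top')
print('pred tip',proj(s,(531,-272,141.9)), 'seen ~',(240+231/3.5,40+265/3.5))
a=cv2.resize(s['img'][245:300,205:260],None,fx=8,fy=8,interpolation=2); b=cv2.resize(t['img'][180:220,175:225],None,fx=7,fy=8,interpolation=2)
b=cv2.copyMakeBorder(b,0,a.shape[0]-b.shape[0],0,0,0)
for im in(a,b):
    pass
save('ring.png',np.hstack([a,b]))
P=(511.5,153,23); print((proj(s,P)-[205,245])*8,(proj(t,P)-[175,180])*[7,8]+[440,0])
E
```

```text
pred tip [305.85275604 116.261292  ] seen ~ (306.0, 115.71428571428571)
[227.25672512 205.21185908] [611.10900935 168.05479282]
```

View pics/ring.png

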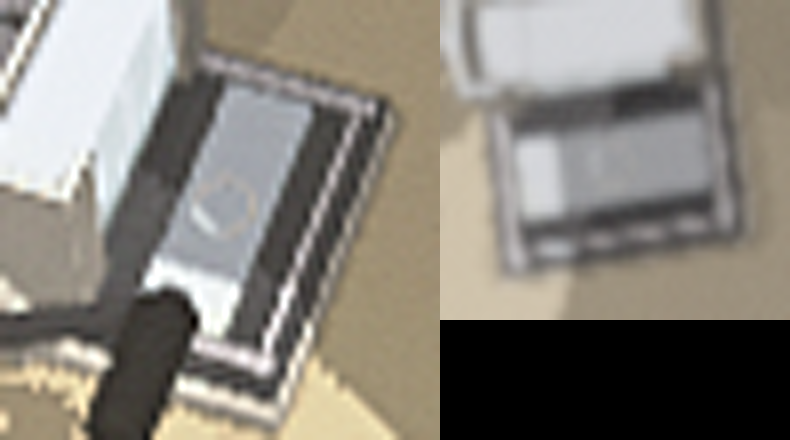

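```bash

python3 - <<'E'
from h import *
s=cam('scene');t=cam('top')
def enh(c,box,f):
    x0,y0,x1,y1=box; g=cv2.cvtColor(c['img'][y0:y1,x0:x1],cv2.COLOR_RGB2GRAY)
    acc=g.astype(np.float32); 
    a=cv2.resize(acc,None,fx=f,fy=f,interpolation=2)
    lo,hi=110,190
    return np.clip((a-lo)*255/(hi-lo),0,255).astype(np.uint8)
for _ in range(4):
    pass
a=enh(s,(220,255,248,285),14); b=enh(t,(183,193,211,211),14)
h=max(a.shape[0],b.shape[0])
im=np.hstack([np.pad(a,((0,h-a.shape[0]),(0,0))),np.pad(b,((0,h-b.shape[0]),(0,0)))])
cv2.imwrite('pics/ring2.png',im)
off=a.shape[1]
P=(511.5,153,23); print((proj(s,P)-[220,255]+.5)*14,(proj(t,P)-[183,193]+.5)*14+[off,0])
print(plane(s,205+226/8-.44,245+207/8-.44,23), plane(t,175+174.75/7-.43,180+163.75/8-.44,23))
E
```

```text
[194.69926897 226.12075339] [629.2180187  119.09588743]
[512.95297743 153.15020328  23.        ] [514.235391   152.82934658  23.        ]
```

View pics/ring2.png

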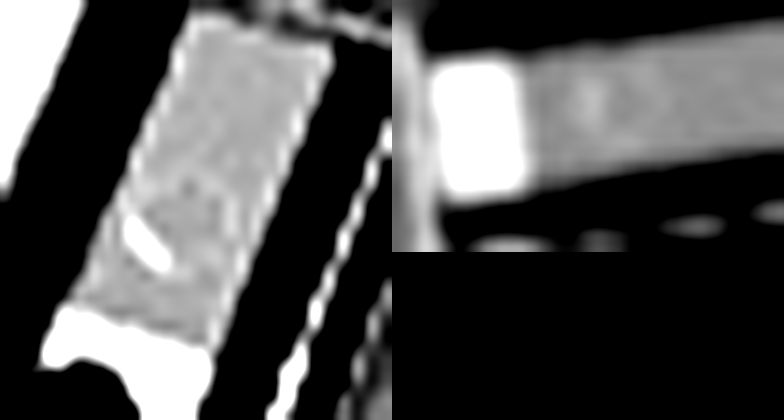

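```bash

python3 - <<'E'
from h import *
F=[]
for _ in range(6):
    s=cam('scene'); F.append(s['img'].astype(float))
im=np.mean(F,0)
x0,y0,x1,y1=222,262,244,282
rb=(im[...,0]-im[...,2])[y0:y1,x0:x1]; g=im.mean(2)[y0:y1,x0:x1]
m=(rb-np.median(rb)); print(np.array2string(m.round().astype(int),max_line_width=200))
np.save('im.npy',im)
E
```

```text
[[-11   0   7   7   7   7   7   9   0  -9  -8  -7  -7  -7  -7  -6  -7  -7  -6  -9  -5   7]
 [ -5   7   7   7   8   6   6   6  -7  -8  -8  -7  -7  -8  -8  -7  -6  -7  -6 -10   1   9]
 [  0   8   8   6   7   7   8   3  -9  -9  -8  -8  -9  -9  -8  -7  -6  -8  -6  -8   5   8]
 [  6   8   7   5   7   9   9  -2  -7  -7  -9  -8  -8  -8  -8  -8  -7  -7  -8  -4   6   8]
 [  6   6   5   6   9   8   8  -9  -8 -10  -1   0  -5  -9  -8  -8  -8  -8  -9   4   9   6]
 [  7   5   5   7   8   7   1  -9  -3  -2   6   8   2   1  -8  -6  -8  -9  -5   8   7   7]
 [  6   6   5   5   6   7  -7  -7  11   4  -3  -3  -4   5  -1  -8  -7  -8   1   9   9   9]
 [  7   6   7   6   8   0 -10   5   5  -8  -8  -7  -8  -9  11  -7 -10  -7   5   7   7   7]
 [  6   6   6   5   8  -7 -10   5  -8  -8  -7  -7  -6 -10  14  -9  -8  -4   8   7   8   7]
 [  6   6   5   7   4  -9 -10  -5  -7  -8  -9  -8  -8 -10  21  -7  -9   5   9   8   7   8]
 [  6   6   6   6  -2  -8  -8  -6  -6  -7  -8 -10  -2  -3   8  -9  -4   7   7   8   6   8]
 [  5   6   7   7  -7  -7  -9  -8  -5  -5  -4  -1  11   4  -8 -11   2   9  10   6   8   8]
 [  4   5   8   0  -8  -8  -7  -7  -7  -7  -2   5   2  -9  -9  -9   5   9   9   8   8   9]
 [  5   6   5  -7  -6  -7  -6  -8  -7  -9  -7  -9  -8  -9  -9  -2   8  10   8   7   8  10]
 [  6   7   0  -9  -8  -7  -7  -7  -8  -7  -7  -8  -8  -8  -8   5   8   8   9   7   5  11]
 [  6   5  -9  -9 -10  -8  -9  -7  -6  -8  -8  -7  -5  -8  -4   7   8   8   8   6   4   8]
 [  8   1   2  -1  -2  -4  -6  -8  -8  -8  -7  -7  -7 -10   1   7   8   8   9   9  10   9]
 [ 10  -6   2   0  -1   0  -1  -2  -6  -8  -6  -7  -8  -8   5   7   7   9   8  12   7   7]
 [  6  -6  -5  -2  -2  -4  -3  -2  -4  -1   0  -4  -7  -2   8   7   6   7   8  12   8   9]
 [  5   2   1   9   8   4  -2  -2  -3  -2   0   0   2   2   7   7   5   7   1  11   8   7]]
```

```bash

python3 - <<'E'
from h import *
from scipy.optimize import least_squares
s=cam('scene'); im=np.load('im.npy'); x0,y0=222,262
rb=(im[...,0]-im[...,2])[y0:y0+20,x0:x0+22]; med=np.median(rb); g=im.mean(2)[y0:y0+20,x0:x0+22]
rows,cols=np.mgrid[0:20,0:22]
# inside the glass, clear of its edges: 5.5 px round the rough centre
near=np.hypot(cols-10.5,rows-8.5)<5.2
w=np.clip(rb-med+3,0,12)+np.clip(g-np.median(g[near])-8,0,12); sel=near&(w>2)
print(sel.astype(int))
P=np.array([plane(s,c+x0,r+y0,23)[:2] for r,c in zip(rows[sel],cols[sel])]); ww=np.sqrt(w[sel])
f=least_squares(lambda q:ww*(np.hypot(P[:,0]-q[0],P[:,1]-q[1])-q[2]),[512,153,8],loss='soft_l1'); print(f.x)
f=least_squares(lambda q:ww*(np.hypot(P[:,0]-q[0],P[:,1]-q[1])-7.7),[512,153],loss='soft_l1'); print(f.x)
E
```

```text
[[0 0 0 0 0 0 0 0 0 0 0 0 0 0 0 0 0 0 0 0 0 0]
 [0 0 0 0 0 0 0 0 0 0 0 0 0 0 0 0 0 0 0 0 0 0]
 [0 0 0 0 0 0 0 0 0 0 0 0 0 0 0 0 0 0 0 0 0 0]
 [0 0 0 0 0 0 0 0 0 0 0 0 0 0 0 0 0 0 0 0 0 0]
 [0 0 0 0 0 0 0 0 0 0 1 1 0 0 0 0 0 0 0 0 0 0]
 [0 0 0 0 0 0 0 0 0 0 1 1 1 1 0 0 0 0 0 0 0 0]
 [0 0 0 0 0 0 0 0 1 1 0 0 0 1 0 0 0 0 0 0 0 0]
 [0 0 0 0 0 0 0 1 1 0 0 0 0 0 1 0 0 0 0 0 0 0]
 [0 0 0 0 0 0 0 1 0 0 0 0 0 0 1 0 0 0 0 0 0 0]
 [0 0 0 0 0 0 0 1 1 0 0 0 0 0 1 0 0 0 0 0 0 0]
 [0 0 0 0 0 0 0 1 1 1 0 0 0 0 1 0 0 0 0 0 0 0]
 [0 0 0 0 0 0 0 0 1 1 0 0 1 1 0 1 0 0 0 0 0 0]
 [0 0 0 0 0 0 0 0 0 1 1 1 1 0 0 0 0 0 0 0 0 0]
 [0 0 0 0 0 0 0 0 0 0 0 0 0 0 0 0 0 0 0 0 0 0]
 [0 0 0 0 0 0 0 0 0 0 0 0 0 0 0 0 0 0 0 0 0 0]
 [0 0 0 0 0 0 0 0 0 0 0 0 0 0 0 0 0 0 0 0 0 0]
 [0 0 0 0 0 0 0 0 0 0 0 0 0 0 0 0 0 0 0 0 0 0]
 [0 0 0 0 0 0 0 0 0 0 0 0 0 0 0 0 0 0 0 0 0 0]
 [0 0 0 0 0 0 0 0 0 0 0 0 0 0 0 0 0 0 0 0 0 0]
 [0 0 0 0 0 0 0 0 0 0 0 0 0 0 0 0 0 0 0 0 0 0]]
[513.3919053  153.03163922   8.32039973]
[513.4618465  152.87107611]
```

The ring centre is at (513.4,153.0) with fitted radius 8.3 (it should be 8). The slide centre seen in the top view is (514.2,152.8), so they agree. The tip's seen position matches its prediction to 0.6 px. I'll carry it across with the tip about 140 mm up.

```bash

python3 -m pendant '[{"x":0.02,"y":-0.1,"z":0,"rx":0,"ry":0,"rz":0,"jaw":0},{"x":0.05,"y":-0.3,"z":0,"rx":0,"ry":0,"rz":0,"jaw":0},{"x":0.07,"y":-0.55,"z":0,"rx":0,"ry":0,"rz":0,"jaw":0},{"x":0.1,"y":-0.8,"z":0,"rx":0,"ry":0,"rz":0,"jaw":0},{"x":0.12,"y":-1,"z":0,"rx":0,"ry":0,"rz":0,"jaw":0}]'
python3 -m pendant '[{"x":0.03,"y":-0.2,"z":0,"rx":0,"ry":0,"rz":0,"jaw":0},{"x":0.05,"y":-0.4,"z":0,"rx":0,"ry":0,"rz":0,"jaw":0},{"x":0.07,"y":-0.6,"z":0,"rx":0,"ry":0,"rz":0,"jaw":0},{"x":0.1,"y":-0.8,"z":0,"rx":0,"ry":0,"rz":0,"jaw":0},{"x":0.12,"y":-1,"z":0,"rx":0,"ry":0,"rz":0,"jaw":0}]'
python3 - <<'E'
from h import *
print(to((513.3,153,360),0.15))
s=cam('scene');save('carry.png',s['img'],s=1.3)
E
```

```text
t: 12.7
eef_pos: [525.9, -119.1, 424.4]
tcp_rot: [-3.142, -0.0, 0.152]
ft_force: [-0.3, 0.1, -0.9]
opening: 0.23
t: 13.32
eef_pos: [520.9, 31.5, 424.3]
tcp_rot: [3.142, -0.0, 0.151]
ft_force: [1.2, -0.1, 0.8]
opening: 0.228
[[0.0715, -0.8085, 0.429], [0.0, -0.0003, 0.0016]]
```

View pics/carry.png

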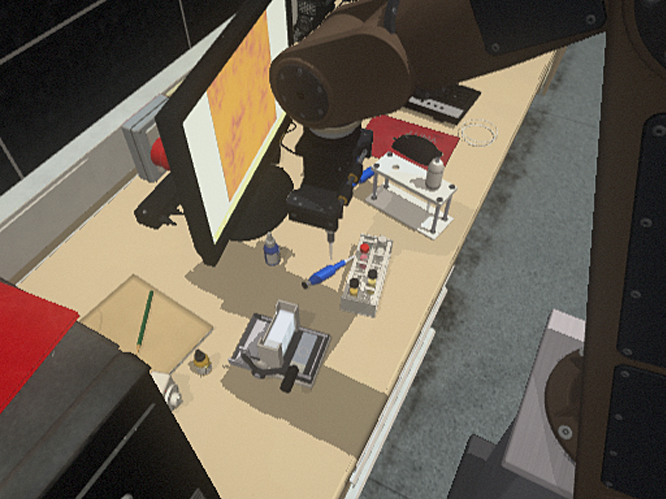

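The pipettor hangs upright in the gripper at about (330,240), the four vials stand, and the stain bottle and thick pipettor are in place. I'll go on to above the ring and look before lowering.

```bash

python3 -m pendant '[{"x":0.02,"y":-0.2,"z":0,"rx":0,"ry":0,"rz":0,"jaw":0},{"x":0.04,"y":-0.4,"z":0,"rx":0,"ry":0,"rz":0,"jaw":0},{"x":0.06,"y":-0.6,"z":0,"rx":0,"ry":0,"rz":0,"jaw":0},{"x":0.07,"y":-0.75,"z":0,"rx":0,"ry":0,"rz":0,"jaw":0},{"x":0.07,"y":-0.81,"z":0.15,"rx":0,"ry":0,"rz":0,"jaw":0},{"x":0.07,"y":-0.81,"z":0.3,"rx":0,"ry":0,"rz":0,"jaw":0},{"x":0.07,"y":-0.81,"z":0.43,"rx":0,"ry":0,"rz":0,"jaw":0},{"x":0.07,"y":-0.81,"z":0.43,"rx":0,"ry":0,"rz":0,"jaw":0}]'
python3 - <<'E'
from h import *
print(to((513.3,153,320),0.15))
s=cam('scene');t=cam('top')
a=cv2.resize(s['img'][220:300,190:270],None,fx=5,fy=5,interpolation=2); b=cv2.resize(t['img'][170:230,160:230],None,fx=5,fy=400/60,interpolation=2)
save('hov.png',np.hstack([a,b]))
p=env.state()['eef_pos']; print((proj(s,p-[0,0,283.4])-[190,220])*5, (proj(s,p-[0,0,207])-[190,220])*5)
E
```

```text
t: 14.38
eef_pos: [513.1, 151.8, 358.8]
tcp_rot: [3.141, 0.002, 0.151]
ft_force: [-0.5, -0.4, 0.5]
opening: 0.228
[[0.003, -0.0074, 0.2589], [0.0001, 0.0031, 0.0017]]
[209.32451385 187.87390563] [201.13744081  90.59412592]
```

View pics/hov.png

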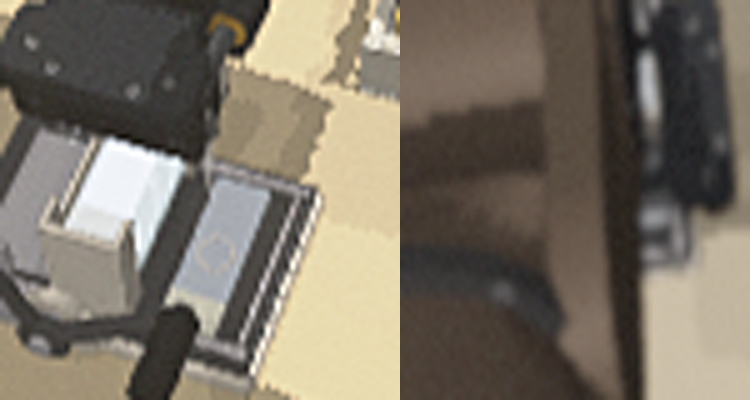

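The tip is at (208,186) in the left view, against a predicted (209,188), and the ring is at about (216,255). The top view is blocked by the arm. I'll lower in stages.

```bash

python3 -m pendant '[{"x":0.002,"y":-0.007,"z":0.08,"rx":0,"ry":0,"rz":0,"jaw":0},{"x":0.002,"y":-0.007,"z":0.16,"rx":0,"ry":0,"rz":0,"jaw":0},{"x":0.002,"y":-0.007,"z":0.24,"rx":0,"ry":0,"rz":0,"jaw":0},{"x":0.002,"y":-0.007,"z":0.24,"rx":0,"ry":0,"rz":0,"jaw":0},{"x":0.002,"y":-0.007,"z":0.24,"rx":0,"ry":0,"rz":0,"jaw":0}]'
python3 - <<'E'
from h import *
F=[cam('scene') for _ in range(4)]; s=F[0]; im=np.mean([f['img'].astype(float) for f in F],0).astype(np.uint8)
a=cv2.resize(im[240:290,210:260],None,fx=12,fy=12,interpolation=2)
save('hov2.png',a)
p=env.state()['eef_pos']; print(p,[((proj(s,p-[0,0,k])-[210,240]+.5)*12).round(1) for k in(283.4,270,250)], 'ring',(proj(s,(513.4,153,23))-[210,240]+.5)*12)
for k in (-1,1): print(k)
print(to((513.4,153,311.4),0.15))
E
```

```text
t: 15.1
eef_pos: [513.9, 152.5, 323.7]
tcp_rot: [3.142, -0.0, 0.151]
ft_force: [-0.6, 0.3, 0.4]
opening: 0.226
[513.79247838 152.5066744  324.02815948] [array([273.6, 320. ]), array([270.5, 283.7]), array([265.7, 227.9])] ring [278.03875833 369.58857873]
-1
1
[[-0.0021, -0.0037, 0.0842], [0.0001, -0.0008, 0.0011]]
```

View pics/hov2.png

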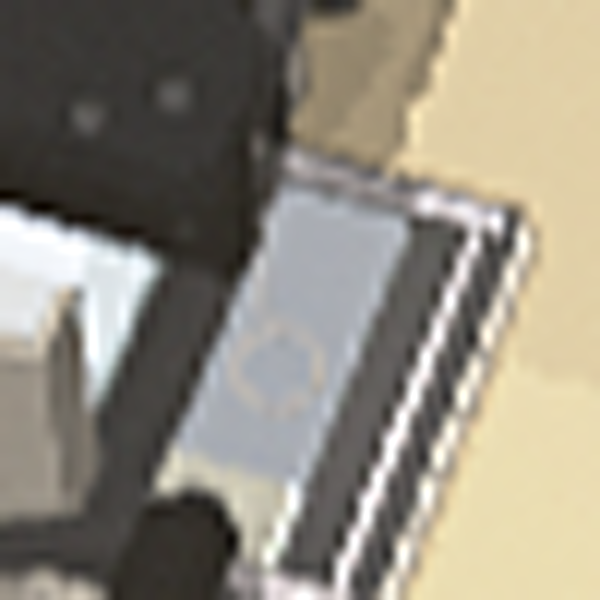

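```bash

python3 - <<'E'
from h import *
F=[cam('scene') for _ in range(4)]; s=F[0]; im=np.mean([f['img'].astype(float) for f in F],0)
x0,y0,x1,y1=226,252,246,278
print('cols',x0); rb=im[...,0]-im[...,2]
print(np.array2string(rb[y0:y1,x0:x1].round().astype(int),max_line_width=200))
p=env.state()['eef_pos']
for k in (283.4,275,265,255): print(k,proj(s,p-[0,0,k]).round(2))
E
```

```text
cols 226
[[  6   3   8   8  13  12   8   6   6  19  22  39  39  44  48  45  44  53  61  58]
 [  6   6   9   8   9   8   8   6   6   4   4   6   3  22  36  37  50  62  62  60]
 [  5   7   8  10  10   8  10   6   8   8   8   7   4   4   1   3  41  37  55  54]
 [  5   8   7   8  10   8  10  -2  -7  -3   0   8   9   9   7   7   2   0   8   5]
 [ 10   6  10  11  10  12   6 -10 -12 -12  -8  -5  -4   2   5   8   7   8   8   3]
 [  9   7  10  11   8   9   0 -12 -10 -10 -11 -12 -12  -8  -6  -4  -4   1   9  -2]
 [ 10  11   9  11  13   7  -6 -11 -10 -10  -9  -9  -9 -10 -12 -10 -12 -11   4   8]
 [  7   9  12   9  14   8  -6 -10 -10 -10  -9 -10  -9 -10  -9  -9 -11 -11   4   7]
 [  9  11   9  10   9   3  -6 -10 -10 -10 -10 -10 -10  -9 -10 -11 -12  -4   6   6]
 [ 10   8  12  11   7   1  -6  -9 -10 -10 -10 -10 -10  -8  -9 -10 -10   0   4   3]
 [  7   9  13  14   0   1  -5  -9 -11 -10  -9  -8 -10 -10 -10 -10  -6   6   5   5]
 [  6   6   6   7 -10  -1  -5 -12 -10 -10 -10  -8  -9  -9  -9 -12   1   6   6   7]
 [  6   4   6   2 -13   0  -6 -10 -12 -10 -10  -9 -10  -8 -10 -12   2   8   8   6]
 [  6   7   
[... 449 characters left out ...]
-10 -10  -6   5   6   6   3   8   0]
 [  2 -13 -13   8  -4 -13 -12 -11 -10 -13  18 -10 -12   1   5   5   5   4   1  11]
 [ -6 -12 -12   1  10  -4 -14 -13  -5  -3   7 -11  -6   6   6   4   6   6   0   6]
 [ -9 -12 -12 -12   2   5  -4  -5  10   4 -12 -14  -1   6   6   6   5   9   0   7]
 [-10 -11 -10 -10 -12  -6   1   3   0 -13 -12 -10   4   4   6   6   7   2  10   5]
 [-12 -10  -9 -10 -12 -11 -10 -12 -11 -11 -12  -6   6   6   6   6   8   0   4   4]
 [-13 -12 -10 -12 -11 -11 -10 -13 -10 -11 -10   4   7   6   5   6   0  11   6   2]
 [ -2  -9 -14 -11 -12 -12 -10  -9 -10 -11  -8   4   8   6   4   6   0   4   7   2]]
283.4 [232.32 266.23]
275 [232.15 264.34]
265 [231.96 262.05]
255 [231.76 259.73]
```

```bash

python3 - <<'E'
from h import *
s=cam('scene'); p=env.state()['eef_pos']
for uv in ((231.55,266.3),(231.55,265.8),(231.55,266.8),(232.3,266.2)): print(uv,(plane(s,*uv,p[2]-283.4)-p).round(2))
E
```

```text
(231.55, 266.3) [   1.4     0.94 -283.4 ]
(231.55, 265.8) [ 2.020e+00 -1.400e-01 -2.834e+02]
(231.55, 266.8) [   0.78    2.02 -283.4 ]
(232.3, 266.2) [ 6.000e-02 -5.000e-02 -2.834e+02]
```

```bash

python3 -m pendant '[{"x":-0.01,"y":-0.003,"z":0.02,"rx":0,"ry":0,"rz":0,"jaw":0},{"x":-0.01,"y":-0.003,"z":0.04,"rx":0,"ry":0,"rz":0,"jaw":0},{"x":-0.01,"y":-0.003,"z":0.055,"rx":0,"ry":0,"rz":0,"jaw":0},{"x":-0.01,"y":-0.003,"z":0.055,"rx":0,"ry":0,"rz":0,"jaw":0},{"x":-0.01,"y":-0.003,"z":0.055,"rx":0,"ry":0,"rz":0,"jaw":0}]'
python3 - <<'E'
from h import *
F=[cam('scene') for _ in range(4)]; s=F[0]; im=np.mean([f['img'].astype(float) for f in F],0)
x0,y0,x1,y1=226,258,246,276
print('cols',x0); rb=im[...,0]-im[...,2]
print(np.array2string(rb[y0:y1,x0:x1].round().astype(int),max_line_width=200))
p=env.state()['eef_pos']
for k in (283.4,275,265,255): print(k,proj(s,p-[0,0,k]).round(2))
save('hov3.png',cv2.resize(im[235:295,205:265].astype(np.uint8),None,fx=10,fy=10,interpolation=2))
print(p,'ring',proj(s,(513.5,153,23)),'5 above',proj(s,(513.5,153,28)))
print(to((512.2,152.7,311.4),0.15))
E
```

```text
t: 16.18
eef_pos: [512.3, 152.7, 315.5]
tcp_rot: [3.142, -0.0, 0.151]
ft_force: [0.2, 0.1, 0.2]
opening: 0.224
cols 226
[[  7   8   8  10  11  12  10   7  -8 -10 -10 -10 -10 -10 -10 -12 -12 -11   4   7]
 [  7   8   6   9  10  11   6  -3 -11 -10 -10 -10 -10  -9  -9 -10 -11 -11   5   8]
 [  7   7  10  10  11  11   3  -8 -11 -10 -10 -10  -9 -10  -9 -10 -12  -6   6   6]
 [  9  10   8  11  10  13   2  -9 -10 -10  -9  -8  -8 -10  -9 -11 -11   1   5   4]
 [  8   9  10   9  12  11   4  -7 -11 -10 -10 -10  -9  -9 -10 -12  -6   4   4   4]
 [ 10  10  10  12  12  11   0  -8 -12 -10  -9 -10 -10 -10 -10 -12   1   7   5   6]
 [ 11  10  12  14  12   9   0  -9 -13 -10 -10 -10 -10 -10 -10 -10   2   7   8   8]
 [  5   6  10  -1   3   1   0 -10 -11 -10 -10 -11 -11  -9 -11  -6   5   6   6   6]
 [  6   8   7 -11 -10  -8   5   0  -6 -12 -11 -10 -10 -12 -11   3   8   4   4   6]
 [  6   8  -4 -13  -7  -4   7  10  -1  -2 -11  -9  -9 -12  -6   4   6   6   6   6]
 [  6   5 -11  -9  10   2   2  -4  -5   1  -4 -10 -10 -12  -1   6   6   6   6   9]
 [  7  -3 -14   3   3 -12  -7  -9 -11 -12  11 -11 -12 -12   3   6   5   4   6   6]
 [ 10 -11 -13   9 -12 -12 -10 -11 -10 -12   2 -10 -12  -4   5   6   5   3   9   0]
 [  2 -13 -15   9  -4 -13 -11 -11 -11 -13   1 -10 -10   4   8   6   5   6   2  11]
 [ -5 -12 -14   1  11  -3 -12 -14  -4  -4   8 -12  -6   6   6   4   7   7   0   7]
 [ -9 -12 -12 -13   2   6  -4  -6   9   4 -12 -14  -1   7   5   6   5  11   0   6]
 [-12 -11 -10 -10 -12  -7   1   3   0 -12 -13 -11   4   8   6   6   6   0  12   4]
 [-12 -11 -10 -10 -11 -12 -10 -11 -10 -12 -12  -5   5   6   6   6   8   0   6   5]]
283.4 [233.03 268.44]
275 [232.87 266.58]
265 [232.68 264.33]
255 [232.49 262.04]
[512.20241443 152.7388674  315.5018914 ] ring [232.63112068 270.28051046] 5 above [232.5382058  269.19143681]
[[-0.0001, 0.0003, 0.0273], [0.0001, -0.0001, 0.0011]]
```

View pics/hov3.png

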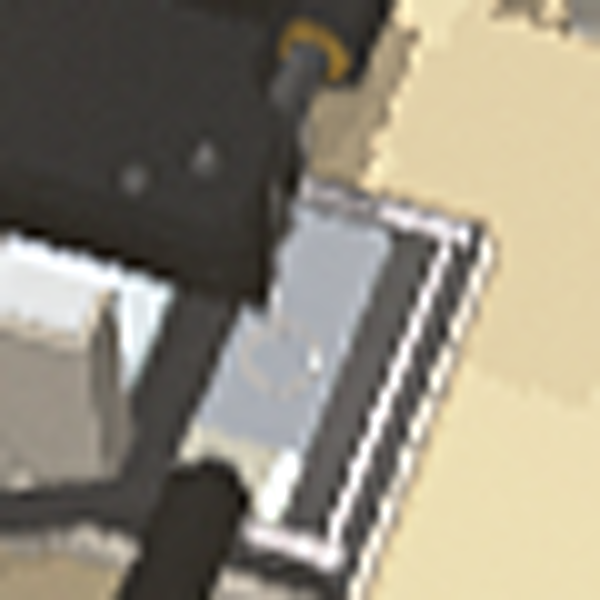

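Image and kinematics agree: the tip is at column 232.3, against 232.5 for the ring centre, and the tip-end row of about 268.6 matches the predicted 268.4. The last 4 mm follow.

```bash

python3 -m pendant '[{"x":0,"y":0,"z":0.01,"rx":0,"ry":0,"rz":0,"jaw":0},{"x":0,"y":0,"z":0.02,"rx":0,"ry":0,"rz":0,"jaw":0},{"x":0,"y":0,"z":0.027,"rx":0,"ry":0,"rz":0,"jaw":0},{"x":0,"y":0,"z":0.027,"rx":0,"ry":0,"rz":0,"jaw":0},{"x":0,"y":0,"z":0.027,"rx":0,"ry":0,"rz":0,"jaw":0},{"x":0,"y":0,"z":0.027,"rx":0,"ry":0,"rz":0,"jaw":0},{"x":0,"y":0,"z":0.027,"rx":0,"ry":0,"rz":0,"jaw":0}]'
python3 - <<'E'
from h import *
F=[cam('scene') for _ in range(4)]; s=F[0]; im=np.mean([f['img'].astype(float) for f in F],0)
x0,y0,x1,y1=226,262,240,276
rb=im[...,0]-im[...,2]
print(np.array2string(rb[y0:y1,x0:x1].round().astype(int),max_line_width=200))
st=env.state(); p=st['eef_pos']; print(proj(s,p-[0,0,283.4]),p,st['tcp_rot'],abs(st['qvel']).max())
save('fin.png',cv2.resize(im[60:300,100:340].astype(np.uint8),None,fx=2.5,fy=2.5,interpolation=2))
E
```

```text
t: 17.25
eef_pos: [512.2, 152.7, 311.5]
tcp_rot: [3.142, -0.0, 0.151]
ft_force: [-0.7, -0.4, -0.4]
opening: 0.227
[[ 10  10   9   8  10  12   3 -10 -11  -9 -10 -10  -8 -10]
 [ 10   9   8  10  12  10   8 -10 -11 -12  -9 -10  -9 -10]
 [  9   9  10  10  10  11   4  -9 -11 -10  -9 -10 -10  -8]
 [  8   8  10  10  12  12   2  -9 -12 -12 -10 -11 -10 -10]
 [  7   7   4   8   8  -4   5   0  -6 -12 -11 -10  -8 -11]
 [  6   8  -4  -7   6  -1   6   7   0  -4 -10  -9 -10 -12]
 [  7   4 -10  -9   7   2   1  -4  -6   2  -8 -10 -10 -11]
 [  9  -4 -14   3   0 -11  -6  -8 -10 -11  -5 -11 -12 -12]
 [  8 -11 -14  10 -12 -12  -7  -8  -9 -11  -2 -10 -12  -6]
 [  2 -14 -14   9  -4 -13 -12 -10 -10 -12   0 -10 -11   2]
 [ -5 -12 -13   0  10  -3 -12 -11  -4 -11   0 -10  -6   6]
 [ -9 -12 -10 -13   2   6  -5  -4   7  -9 -12 -12   0   6]
 [-14 -11 -12 -10 -12  -6   0   2  -1 -12 -12 -10   4   6]
 [-12 -10 -10 -11 -12 -12 -12 -12 -12 -11 -12  -6   5   6]]
[233.10353409 269.33236018] [512.20334752 152.72734076 311.41610421] [ 3.14149385e+00 -2.22871554e-05  1.50883972e-01] 0.0013617021411303275
```

View pics/fin.png

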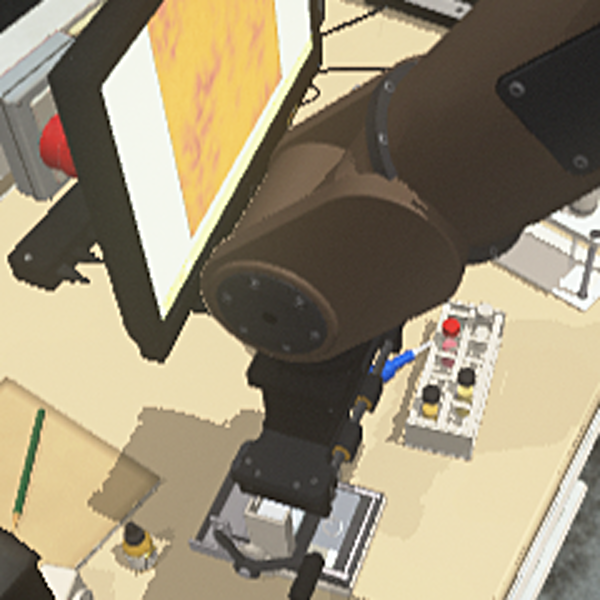

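```bash

python3 - <<'E'
from h import *
F=[cam('scene') for _ in range(10)]; s=F[0]; im=np.mean([f['img'].astype(float) for f in F],0)
b=np.load('im.npy')
for ch in range(3):
    d=(im-b)[264:274,227:241,ch]; print(np.array2string(d.round().astype(int),max_line_width=200))
np.save('im2.npy',im)
p=env.state()['eef_pos']; 
R=np.array([1,.0])
for dx,dy,dz in ((0,0,0),(1,0,0),(0,1,0),(0,0,-1)): print((dx,dy,dz),proj(s,p-[0,0,283.4]+np.array([dx,dy,dz])).round(2))
E
```

```text
[[ -25  -19  -47 -123 -123  -57   22   13   12   11   10   12   11    9]
 [ -25  -16  -95 -126 -126   14   18   12   10   10   10   10   11   10]
 [ -13   -8 -124 -123  -77   28    9   10   12   10   12   11   10    9]
 [   2   10  -42  -39   -9   13    2    7    4   10   10   11    9   12]
 [   1   16   18   20   16   26    8    8    1   29    9    9   16   22]
 [   6   12   13   14    9   31    9    9    9   53   10    8   27   25]
 [  13   12   -1   11   11   12    9    8    6   58   11    7   29   29]
 [  14   15  -25   -5   12   13   10    8    4   67   10    7   27   27]
 [  12   12  -12  -25   -4   12   11    8   24   47    9   10   26   28]
 [  12   12   14  -11  -19    2   11   20   39    8   14   22   29   28]]
[[ -27  -20  -50 -132 -133  -63   21   13   12   10   11   12   10   10]
 [ -24  -16  -99 -134 -133    8   18   12   10   11    9   10   12   11]
 [ -12   -6 -132 -129  -81   26    8   10   13   10   12   10   10    8]
 [   1   11  -45  -43  -12   11    3    5    5    9   11   11    9   12]
 [   2   16   18   20   16   23    8    9    2   32   10    7   16   23]
 [  
[... 497 characters left out ...]
  11   10]
 [ -14   -9 -142 -142  -87   22    7   10   12   10   12   10   11   10]
 [   0   13  -46  -50  -12   10   -1    7    6    8   11   10    8   11]
 [   1   16   18   21   17   19    7    8    2   34    9    9   18   23]
 [   7   13   12   15   11   28    7    9    9   67   12    7   29   24]
 [  13   14   -8   12   11   10    7    9    5   72   10    8   28   29]
 [  15   17  -42  -10   14   13   11    9    3   84   11    6   28   28]
 [  14   15  -22  -44  -11   14   12    7   30   54    8   10   26   26]
 [  13   13   17  -20  -34    0   11   22   50    9   13   23   29   30]]
(0, 0, 0) [233.1  269.33]
(1, 0, 0) [232.71 269.15]
(0, 1, 0) [232.88 269.69]
(0, 0, -1) [233.12 269.55]
```

The tip's bright end is at column 232.0, row about 269.4, and the target is (232.5,269.2), roughly 1 mm off in x. I'll make one small trim, then hold still.

```bash

python3 -m pendant '[{"x":-0.003,"y":0.001,"z":-0.002,"rx":0,"ry":0,"rz":0,"jaw":0},{"x":-0.006,"y":0.002,"z":-0.002,"rx":0,"ry":0,"rz":0,"jaw":0},{"x":-0.006,"y":0.002,"z":-0.002,"rx":0,"ry":0,"rz":0,"jaw":0},{"x":-0.006,"y":0.002,"z":-0.002,"rx":0,"ry":0,"rz":0,"jaw":0},{"x":-0.006,"y":0.002,"z":-0.002,"rx":0,"ry":0,"rz":0,"jaw":0},{"x":-0.006,"y":0.002,"z":-0.002,"rx":0,"ry":0,"rz":0,"jaw":0},{"x":-0.006,"y":0.002,"z":-0.002,"rx":0,"ry":0,"rz":0,"jaw":0}]'
python3 - <<'E'
from h import *
F=[cam('scene') for _ in range(8)]; s=F[0]; im=np.mean([f['img'].astype(float) for f in F],0)
b=np.load('im.npy')
print(np.array2string((im-b)[264:274,227:241,:2].mean(2).round().astype(int),max_line_width=200))
t=cam('top')
save('end.png',np.hstack([cv2.resize(im[230:300,190:270].astype(np.uint8),None,fx=5,fy=5,interpolation=2),cv2.resize(t['img'][170:240,150:220],None,fx=5,fy=5)]))
st=env.state(); print(st['eef_pos'],st['ft_force'],st['t'],abs(st['qvel']).max())
E
```

```text
t: 18.82
eef_pos: [511.4, 152.3, 311.7]
tcp_rot: [3.142, -0.0, 0.151]
ft_force: [0.3, 0.2, 0.6]
opening: 0.226
[[ -28  -20  -48 -126 -126 -116    3   15   12   10   10   12   10   10]
 [ -27  -18  -99 -131 -130  -68   32   14   10   10   10   12   11    9]
 [ -15   -5  -79 -123 -109  -15   21   10   13    8   10   11   10    8]
 [   0   13   -4  -39  -28   -6   17    8    5   10    9   12    8   11]
 [   2   12   17   20   19    1   25   12    1   29    9    9   16   23]
 [   6   12   12   14   12    7   22    9    7   57   11    6   26   25]
 [  12   12   -4   12   12   11   17    7    5   62   10    8   28   27]
 [  14   15  -33   -7   13   12   10    8    2   71   10    7   27   26]
 [  11   13  -15  -31   -7   11   11    7   25   50    8    9   27   27]
 [  12   12   14  -15  -24    2   11   21   42    7   13   23   26   29]]
[511.38820973 152.28660132 311.71340347] [ 0.56518236  0.83190705 -0.39267683] 19.275 0.0020709768194864305
```

View pics/end.png

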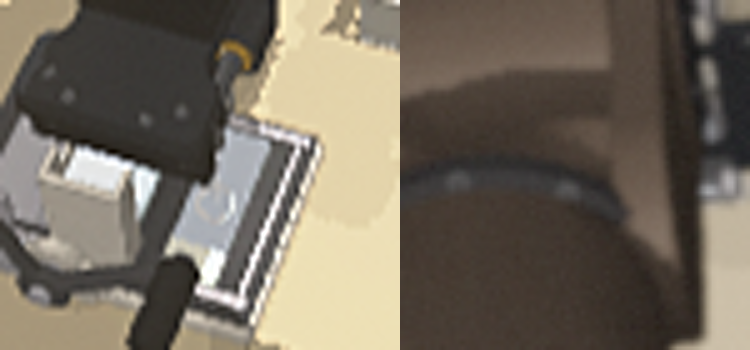

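```bash

python3 - <<'E'
from h import *
print(env.job_done()); st=env.state(); print(st['t'],st['eef_pos'],st['opening'])
E
```

```text
the job is handed in; nothing more can be done
None
the job is handed in; nothing more can be done
```

I pressed the dispenser's lever to its stop, and the slim pipettor now hangs over the ring on the fresh slide. I handed the job in at about 19 s; the system gave no verdict.

**Lever and slide:** The lever reached its stop at 23 N, at the height the geometry predicts. It sprang back up, and a fresh slide with its ring lies on the tray.

**Pipettor:** I gripped the slim grey one, and the jaws stopped at 21.5 mm on its 22 mm handle. It was lifted straight out and carried upright with its tip about 140 mm above the bench, clear of the vials.

**Last checks:**
- **Position:** In the scene camera the tip was within 0.1 px of the ring centre sideways. It sat up to 0.6 px low in the image, which means about 1 mm off in y or 1–2 mm lower than intended.
- **Height:** By the arm's own position the tip is about 5.3 mm above the glass. If the image is right instead, it is about 3–4 mm.
- **Stillness:** The arm was still and upright, and the wrist force was below 1 N, so nothing was touching.
- **Not confirmed:** The arm blocked the top camera at the end, so a second view could not confirm the final position.

**Blue look-alikes:** The two blue pipettors, which stood balanced on their tips, had toppled onto the bench by the time I looked after the lever press. I did not see them fall. The arm's path was well away from them and no contact force showed, so I think they fell by themselves.

The vials, stain bottle and thicker pipettor still stood in place when last seen. The bottle and thick pipettor were last seen clearly during the carry.

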